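# Fit the adjustable wrench and snug the spindle nut

### The arm

A 6-joint arm with a two-finger parallel gripper is mounted at the origin on the work surface. World frame = base frame: x ahead of the robot, y to its left, z up, the work surface at z = 0. Lengths are in m, angles in degrees, forces in N, time in s.
With the tool pointing down it reaches from about 0.3 to 0.75 m from the base axis. Payload 8.5 kg.
Tool frame: the origin (TCP) lies on the front face of the gripper's body, between the roots of the fingers; the fingertips stand 73 mm ahead of it and the grasp point (between the pads) lies 54 mm ahead of it (manip.tcp_to_grasp is the distance from the TCP to the grasp point, in m); y points along the fingers, x is the direction in which the jaws open and shut, and the axes are right-handed (so a half turn about y gives the same grasp; the last joint's range is limited). The gripper opens to 85 mm and grips with 20 to 120 N. Pads are 22 mm wide; open, the fingers measure 114 mm over their backs; the gripper's body (76 mm by 85 mm) begins 54 mm behind the grasp point. The pads swing forward as they close: fully open they stand 13 mm farther back than shut.
Start: joints at [59.742, 21.807, 74.336, -0, 83.858, -12.336], TCP at [0.169, 0.523, 0.304] pointing down, gripper open.
Joint ranges: [-178.18, 178.18], [-50.72, 133.34], [12.68, 142.11], [-81.47, 261.47], [9.98, 163.14], [-165.26, 165.26]. Speed limits (degrees/s): [136.94, 136.94, 180, 180, 180, 180].

### API

Orientations are given as a 3x3 rotation matrix whose columns are the frame's x, y, z axes.
In Python, from station import manip gives the robot as it stands. The module is installed in compiled form; this text tells all that it offers.
- The arm moves only by the shell command python3 -m jog 'ROWS' [OPENING] [FORCE]. ROWS is JSON, one flat list of numbers, 6 for each row, row after row: the shift along the tool's x, y, z in m, then the turn, a rotation vector about the tool's x, y, z in rad. In form: [dx, dy, dz, ax, ay, az, dx, dy, dz, ax, ay, az, ...]. A call has 1 to 5 rows; each row is the pose to reach, as a shift and turn from the pose commanded when the call began, along the tool's axes at that moment; what a row does not reach only later rows make up. A row lasts 1/10 s, in which the tool goes at most 50 mm and 8.59 degrees, less where a joint would pass 70% of its speed; a pose out of reach is approached as far as the arm can. A call with a gripper value outside its range is refused whole. OPENING is the closure, from 0 (fully open) to 1 (shut), set as the call begins (- or left out, the last holds). The fingers move at their own pace and stop on an object; FORCE is the grip in N (left out, the last holds). Time passes only in rows, so rows that repeat a pose let the fingers close. It gives the time, the measured TCP pose, the force and the opening at its end, in the units of the state.
- manip.observe(): the state, without advancing time (a new reading comes with each control period).
- manip.snapshot(name): name is "scene" or "top" or "wrist"; returns the picture (384x512x3 uint8, red, green, blue); there is no depth.
- manip.get_calibration(name): a dict with "K" (3x3 intrinsics, pixels), "world_from_camera" (4x4, takes a point from camera to world coordinates). Camera axes: x right, y down, z forward; pixel columns grow to the right and rows downward; lengths in m; the calibration is good to about 2 mm. The wrist camera is an equidistant fisheye: a pixel r from the principal point sees the ray r / f radians off the axis. A picture is of the moment at which its call begins: read the wrist's pose just before it. get_calibration takes no time and is no camera call; for the wrist camera it gives the pose at the moment of the call.
- manip.hand_in(): hands the job in, once; it reports no verdict.
The state is a dict: "clock": time; "joint_pos": joint angles; "joint_vel": joint speeds; "effort": joint torques, N m; "tool_pos": TCP position; "ee_rot": TCP orientation; "ft_force": force on the tool from outside, world axes, zero at the start; "wrist_torque": the same for the moment, N m; "gripper_width": finger opening in m.
Only numpy, scipy, OpenCV 4.12 (cv2) and the standard library are available. Lean on these libraries where they do the work, as an engineer would, in place of code of your own. Each camera call takes 0.05 s, during which the arm holds its last target.

### The job

The adjustable wrench on the sloping spindle stand is set too wide for the nut between its jaws. Roll the wrench's worm wheel (do not force the jaw itself) until the jaws just fit the nut, then swing the handle clockwise until it is up against the stop pin so that the nut turns with it, and let go. Leave the loose things on the table around the stand where they are.

Things in the scene. Friction and masses are not known exactly. Their poses are not given: they have to be found in the camera images.
- stand: Angled steel stand. Its dark face, 260 mm up the slope by 340 mm wide, slopes 25 degrees, low edge towards the robot; mid-face is 105 mm above this origin (under the stand's centre, at table height; x uphill, y left, z up). A lamp head on a bent arm hangs some 0.18 m above nut and worm: a tool held upright over the worm hits it, one held square to the face (tilted 25 degrees) passes.
- nut_top (a point): Centre of the top of the plain steel hexagon nut on the right half of the face: 36 mm across flats, 42 mm across corners, its top 24 mm out from the face. z is the nut's axis and points out of the face, 25 degrees off vertical. A thin stud stands 12 mm above the nut.
- worm_crown (a point): Middle of the crown of the wrench's ridged steel worm wheel (30 mm diameter, 26 mm long along y), 38.5 mm out from the face (the head beside it 24.5 mm); the nut's axis is 53.5 mm along -x, 12.5 mm along -y. Axes of the wrench: x along the handle away from the jaws, y across it towards the moving jaw, z out of the face. The point moves with the wrench but does not roll with the wheel.
- worm_roll (a joint): Roll of the worm wheel, rad. Stroking its crown along +x (towards the handle's end) raises it and closes the jaws by 2.5 mm per rad, some 1.7 mm per 10 mm stroked; -x opens them. The wrench rides on a rubber pad: pressed towards the face it yields from 1 N on, 1.5 N per mm, 6 mm at most. Pressed in 3 to 4 mm by a fingertip and stroked, the wheel turns until the jaws meet the nut, then the finger slips.
- handle_grip (a point): Point on the wrench's flat handle, 165 mm along x from the nut's axis, 16 mm out from the face; axes as worm_crown. Here the handle is 26 mm wide and lies 9 to 22 mm out from the face; it ends at 205 mm. A magnet keeps the wrench on the face: it slides and turns but cannot lift off. The handle points to the robot's left, at first a little towards the robot.
- jaw_gap (a joint): Opening between the wrench's jaws less the nut's 36 mm, in m: 0 = both jaws touch, positive = too wide. Pushed directly, the jaw resists 12 N or more.
- wrench (a joint): Angle of the wrench about the nut's axis, rad, clockwise seen from above positive: about 0 at the start, 0.78 with the handle against the stop pin. It stays where it is left. Swinging it with the jaws fitted takes about 2 N at handle_grip, pushed from the robot's side.
- stop_pin (a point): Centre of the top of the steel stop pin on the face, uphill of the handle: 13 mm thick, 26 mm high, 107 mm from the nut's axis.
- nut (a joint): Angle of the nut, rad, clockwise positive, about 0 at the start. It turns stiffly and stays where it is left.
- jaw: The wrench's moving jaw, a steel block 50 x 18 x 14 mm with a stem, on the robot's side of the nut. Its origin lies on the nut's axis 6 mm out from the face, when the jaws just fit; axes as worm_crown.
- jar: Bystander: glass jar 70 mm across, 100 mm high, to the right of the stand. Origin under its centre.
- paint_can: Bystander: can 100 mm across, 120 mm high, to the left of the stand. Origin under its centre.
- screwdriver: Bystander: screwdriver with black handle lying in front of the stand. Origin under its middle.
- bearing: Bystander: steel bearing ring 72 mm across, 20 mm high, lying left of the stand's front. Origin under its centre.
- spare_nut: Bystander: a loose hexagon nut 36 mm across flats, 22 mm high, lying to the right of the stand's front. Origin under its centre.

How it is judged (in metres and radians):
On the way:
1. the jaws fit the nut (opening within 2 mm of its width) while the nut has not yet been turned by more than 0.2 rad (value of joint jaw_gap below 0.002 m and value of joint nut below 0.2 rad), for 0.2 s.
At the end, for the whole second after the job is handed in: The handle rests within 0.08 rad (about 13 mm at the handle) of the stop pin, the nut has turned clockwise past 0.57 rad, the jaws still fit it within 2.5 mm, and the wrench is at rest (value of joint jaw_gap below 0.0025 m and value of joint nut above 0.57 rad and value of joint wrench above 0.7 rad and velocity of joint wrench below 0.05 rad/s); the robot touches nothing.
It fails at once if the moving jaw is forced with the fingers (over 8 N) (contact force between the fingers and jaw above 8 N).
It fails at once if a loose thing around the stand is shifted more than 4 cm (distance of any of jar, paint_can, screwdriver, bearing, spare_nut from where it was at the start of the episode above 0.04 m).
It also fails if it takes over 51 s, if anything falls off the work surface, if the arm or the gripper's body presses on something with over 40 N, if the wrist force passes 120 N, or if a joint passes its speed limit or range.

## Working session

There is one attempt and no reset: what is moved stays moved. The work goes in short steps, Python scripts to look and compute and a shell command to move; the robot and the scene stay as the last step left them, time stands still between calls to the robot, and variables do not carry over. Pictures are saved under pics/ and viewed, and the job is handed in when it is done.

```bash
mkdir -p pics; python3 - <<'E'
from station import manip
import cv2,numpy as np
for n in ["scene","top","wrist"]:
    c=manip.get_calibration(n); print(n,np.round(c["K"],1).tolist(),np.round(c["world_from_camera"],3).tolist())
    im=manip.snapshot(n); cv2.imwrite(f"pics/{n}0.png",cv2.cvtColor(im,cv2.COLOR_RGB2BGR))
s=manip.observe(); print(s)
E
```

```text
scene [[500.1, 0.0, 254.4], [0.0, 500.1, 196.6], [0.0, 0.0, 1.0]] [[0.818, 0.422, -0.392, 1.115], [0.576, -0.6, 0.555, -0.713], [-0.001, -0.679, -0.734, 1.117], [0.0, 0.0, 0.0, 1.0]]
top [[476.9, 0.0, 250.9], [0.0, 476.9, 190.9], [0.0, 0.0, 1.0]] [[0.019, -0.994, 0.111, 0.453], [-1.0, -0.02, -0.009, 0.04], [0.011, -0.111, -0.994, 1.437], [0.0, 0.0, 0.0, 1.0]]
wrist [[297.3, 0.0, 257.9], [0.0, 297.3, 192.1], [0.0, 0.0, 1.0]] [[0.308, 0.915, 0.261, 0.102], [0.951, -0.296, -0.086, 0.543], [-0.001, 0.275, -0.962, 0.373], [0.0, 0.0, 0.0, 1.0]]
{'clock': 0.15, 'joint_pos': array([ 5.97426970e+01,  2.18338918e+01,  7.43722030e+01, -5.90716490e-04,
        8.38606168e+01, -1.23356463e+01]), 'joint_vel': array([ 0.01591429, -0.08633265, -0.08086719,  0.1164829 , -0.01416048,
       -0.08779807]), 'effort': array([ 2.68414187e-03, -4.48624957e+01, -2.31345320e+01, -1.52203725e-04,
        3.81838123e-03, -2.04259841e-06]), 'tool_pos': array([0.16917016, 0.52318072, 0.30345215]), 'ee_rot': array([[ 3.07714897e-01, -5.77836392e-04, -9.51478433e-01],
       [ 9.51477926e-01, -1.01088588e-03,  3.07715347e-01],
       [-1.13964524e-03, -9.99999322e-01,  2.38733928e-04]]), 'ft_force': array([0.00368705, 0.12628642, 0.14010663]), 'wrist_torque': array([-0.00848867, -0.01246827, -0.09221649]), 'gripper_width': 0.08548159955270174}
```

View pictures.

View pics/scene0.png

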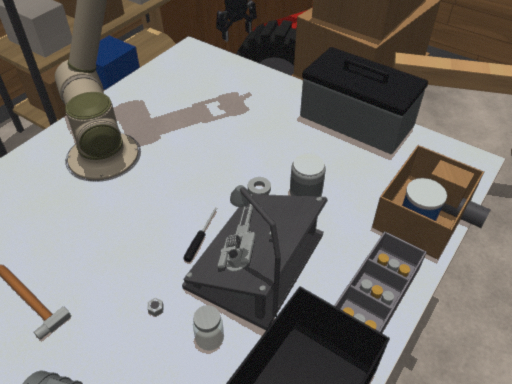

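View pics/top0.png

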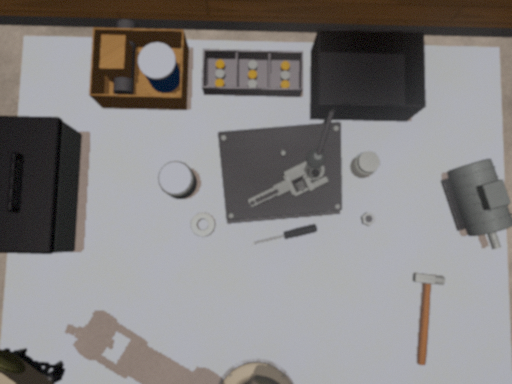

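View pics/wrist0.png

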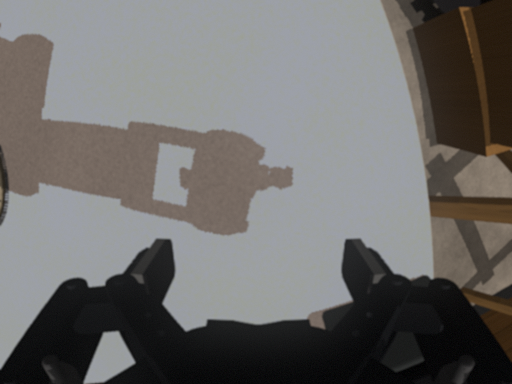

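```bash
python3 - <<'E'
import cv2
t=cv2.imread("pics/top0.png")[110:235,200:400]; cv2.imwrite("pics/topz.png",cv2.resize(t,None,fx=4,fy=4,interpolation=cv2.INTER_CUBIC))
t=cv2.imread("pics/scene0.png")[170:330,175:335]; cv2.imwrite("pics/scz.png",cv2.resize(t,None,fx=3.7,fy=3.7,interpolation=cv2.INTER_CUBIC))
E
```

```text
(no output)
```

View pics/topz.png

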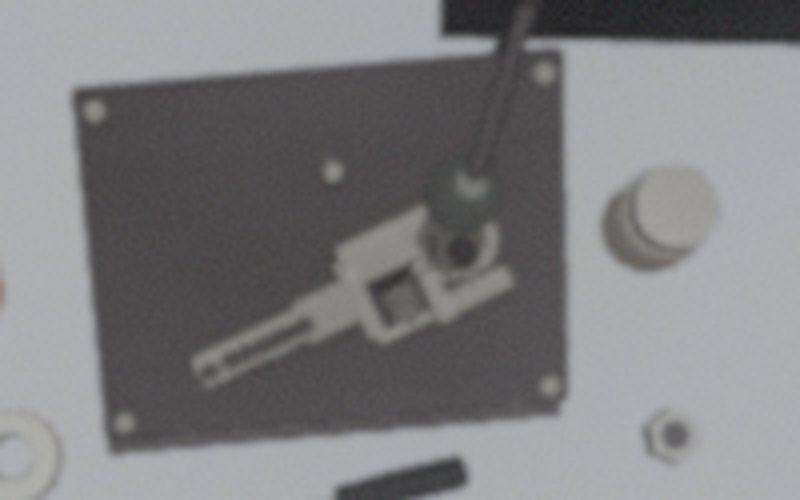

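View pics/scz.png

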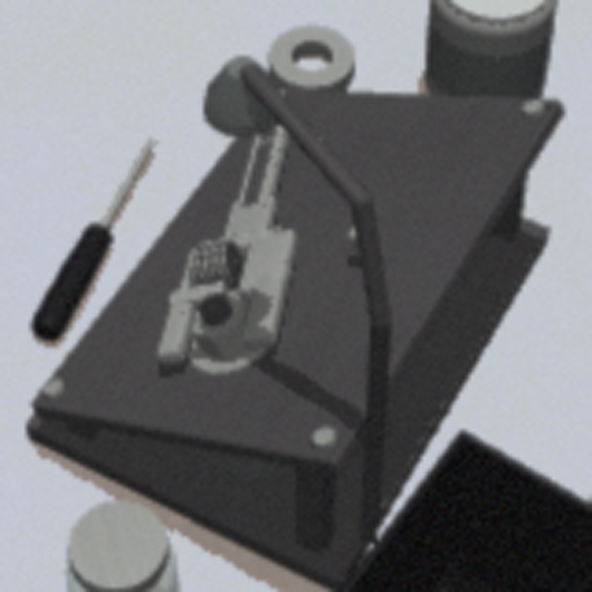

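```bash
cat > h.py <<'E'
from station import manip
import numpy as np, cv2
from scipy.optimize import least_squares
cal={n:manip.get_calibration(n) for n in("scene","top")}
def proj(n,P):
    c=cal[n];T=np.linalg.inv(c["world_from_camera"]);p=np.atleast_2d(P)@T[:3,:3].T+T[:3,3]
    q=p@np.array(c["K"]).T; return q[:,:2]/q[:,2:]
def tri(a,b):
    f=lambda P:np.r_[proj("top",P)[0]-a,proj("scene",P)[0]-b]
    r=least_squares(f,[.5,0,.1]);return r.x,np.abs(r.fun).max()
def tz(u,v):return np.array([200+(u+.5)/4-.5,110+(v+.5)/4-.5])
def sz(u,v):return np.array([175+(u+.5)/3.7-.5,170+(v+.5)/3.7-.5])
a=np.radians(25)
def face(x,y,yaw):
    c,s=np.cos(yaw),np.sin(yaw);Rz=np.array([[c,-s,0],[s,c,0],[0,0,1]])
    Ry=np.array([[np.cos(a),0,-np.sin(a)],[0,1,0],[np.sin(a),0,np.cos(a)]])
    return Rz@Ry,np.array([x,y,.105])
E
python3 - <<'E'
from h import *
C=np.array([[.13,.17,0],[.13,-.17,0],[-.13,-.17,0],[-.13,.17,0]])
t=[tz(72,90),tz(562,50),tz(567,402),tz(110,442)]
s={1:sz(348,462),2:sz(37,405),0:sz(562,105)}
def f(p):
    R,o=face(*p);W=C@R.T+o
    return np.r_[(proj("top",W)-t).ravel(),*[proj("scene",W[i])[0]-s[i] for i in s]]
r=least_squares(f,[.55,-.03,0]);print(r.x,np.degrees(r.x[2]),np.round(r.fun,1))
R,o=face(*r.x)
for n,A,B in[("stud",tz(462,250),sz(215,300)),("worm",tz(405,294),sz(213,258)),("pin",tz(333,170),sz(354,235)),("hend",tz(208,370),sz(275,135)),("lamp",tz(460,200),sz(238,90)),("jar",tz(676,208),sz(118,530))]:
    P,e=tri(A,B);print(n,np.round(P,3),round(e,2),"face",np.round(R.T@(P-o),4))
E
```

```text
[ 0.65909517 -0.05765773  0.11427306] 6.547364274049409 [-0.6 -0.7  0.3 -2.   1.  -1.8 -0.8 -0.7 -2.2 -0.4 -1.6 -0.3  0.4 -2.8]
stud [ 0.653 -0.148  0.137] 0.15 face [-0.0012 -0.0887  0.0362]
worm [ 0.623 -0.111  0.121] 0.29 face [-0.0308 -0.0485  0.0323]
pin [ 0.703 -0.058  0.15 ] 0.61 face [ 0.059  -0.0053  0.0223]
hend [0.573 0.027 0.087] 0.73 face [-0.0763  0.0941  0.0162]
lamp [ 0.656 -0.12   0.316] 0.07 face [ 0.0801 -0.0616  0.196 ]
jar [ 0.693 -0.303  0.104] 0.33 face [ 0.0043 -0.2479 -0.0032]
```

```bash
cat >> h.py <<'E'
from scipy.spatial.transform import Rotation as Ro
def delta(p,Rt):
    s=manip.observe();R=np.array(s["ee_rot"]);
    d=R.T@(np.array(p)-s["tool_pos"]);w=Ro.from_matrix(R.T@Rt).as_rotvec()
    print("delta",np.round(d,4),np.round(w,4),"deg",np.degrees(np.linalg.norm(w)).round(1));return d,w
FR,FO=face(0.659,-0.0577,0.1143)
def Wr(h): # tool rot & wrench rot with handle angle th in face (rad toward robot from +y)
    x=FR@np.array([-np.sin(h),np.cos(h),0]);n=FR[:,2]
    return np.c_[x,-n,np.cross(x,-n)]
E
python3 - <<'E'
from h import *
RT=Wr(np.radians(22.3));print(np.round(RT,3))
w=np.array([.623,-.111,.121])
p=w+.16*FR[:,2]+.04*RT[:,2];print(p)
delta(p,RT)
E
```

```text
[[-0.447  0.42  -0.79 ]
 [ 0.88   0.048 -0.473]
 [-0.16  -0.906 -0.391]]
[ 0.52423127 -0.13761662  0.25036883]
delta [-0.5194  0.0535 -0.5412] [-0.4491 -0.8028 -0.0095] deg 52.7
```

```bash
python3 -m jog '[-0.52,0.053,-0.54,-0.449,-0.803,-0.01,-0.52,0.053,-0.54,-0.449,-0.803,-0.01,-0.52,0.053,-0.54,-0.449,-0.803,-0.01,-0.52,0.053,-0.54,-0.449,-0.803,-0.01,-0.52,0.053,-0.54,-0.449,-0.803,-0.01]' 1 30; python3 - <<'E'
from h import *
delta([.524,-.138,.25],Wr(np.radians(22.3)))
E
```

```text
clock: 0.65
tool_pos: [0.2862, 0.3041, 0.2863]
ee_rot: [[-0.322, 0.351, -0.879], [0.941, 0.014, -0.339], [-0.107, -0.936, -0.334]]
ft_force: [1.8, 0.0, -0.1]
gripper_width: 0.0125
delta [-0.4885  0.1114 -0.047 ] [-0.0829 -0.149  -0.0009] deg 9.8
```

```bash
python3 -m jog '[-0.488,0.111,-0.047,-0.083,-0.149,-0.001,-0.488,0.111,-0.047,-0.083,-0.149,-0.001,-0.488,0.111,-0.047,-0.083,-0.149,-0.001,-0.488,0.111,-0.047,-0.083,-0.149,-0.001,-0.488,0.111,-0.047,-0.083,-0.149,-0.001]'; python3 - <<'E'
from h import *
delta([.524,-.138,.25],Wr(np.radians(22.3)))
E
```

```text
clock: 1.15
tool_pos: [0.3977, 0.0943, 0.2687]
ee_rot: [[-0.442, 0.418, -0.793], [0.883, 0.047, -0.467], [-0.158, -0.907, -0.39]]
ft_force: [1.6, 2.1, -0.9]
gripper_width: 0.0003
delta [-0.2581  0.0588  0.0155] [-0.0017 -0.0067  0.0001] deg 0.4
```

```bash
python3 -m jog '[-0.258,0.059,0.016,-0.002,-0.006,0,-0.258,0.059,0.016,-0.002,-0.006,0,-0.258,0.059,0.016,-0.002,-0.006,0,-0.258,0.059,0.016,-0.002,-0.006,0,-0.258,0.059,0.016,-0.002,-0.006,0]'; python3 -m jog '[0,0,0,0,0,0]'; python3 - <<'E'
from h import *
delta([.524,-.138,.25],Wr(np.radians(22.3)))
c=manip.get_calibration("wrist");im=manip.snapshot("wrist")
cv2.imwrite("pics/w1.png",cv2.cvtColor(im,cv2.COLOR_RGB2BGR));np.savez("w1",T=c["world_from_camera"],K=c["K"])
print(manip.observe()["tool_pos"])
E
```

```text
clock: 1.65
tool_pos: [0.5167, -0.1251, 0.2501]
ee_rot: [[-0.447, 0.419, -0.791], [0.881, 0.049, -0.472], [-0.159, -0.907, -0.39]]
ft_force: [0.7, 0.3, 0.7]
gripper_width: -0.0002
clock: 1.75
tool_pos: [0.5182, -0.1279, 0.2496]
ee_rot: [[-0.443, 0.42, -0.792], [0.882, 0.046, -0.469], [-0.161, -0.907, -0.39]]
ft_force: [0.6, -0.3, -0.0]
gripper_width: 0.0003
delta [-0.0116  0.0017  0.    ] [-0.0014 -0.0045 -0.0021] deg 0.3
[ 0.51682909 -0.1252549   0.24956178]
```

View pics/w1.png

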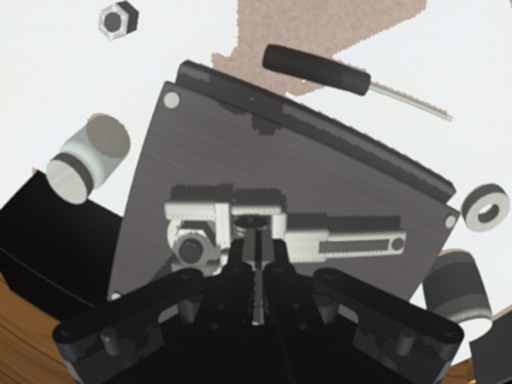

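```bash
cat >> h.py <<'E'
def shot(n):
    c=manip.get_calibration("wrist");s=manip.observe();im=manip.snapshot("wrist")
    cv2.imwrite(f"pics/{n}.png",cv2.cvtColor(im,cv2.COLOR_RGB2BGR))
    z=cv2.resize(im,None,fx=1.5,fy=1.5,interpolation=cv2.INTER_CUBIC);cv2.imwrite(f"pics/{n}z.png",cv2.cvtColor(z,cv2.COLOR_RGB2BGR))
    np.savez(n,T=c["world_from_camera"],K=c["K"]);print(n,s["clock"],s["tool_pos"].round(4),s["ft_force"].round(2))
def fproj(n,P):
    d=np.load(n+".npz");T=np.linalg.inv(d["T"]);K=d["K"];p=np.atleast_2d(P)@T[:3,:3].T+T[:3,3]
    r=np.hypot(p[:,0],p[:,1]);th=np.arctan2(r,p[:,2]);return np.c_[K[0,2]+K[0,0]*th*p[:,0]/r,K[1,2]+K[1,1]*th*p[:,1]/r]
def ftri(obs,x0=(.62,-.1,.12)):
    r=least_squares(lambda P:np.concatenate([fproj(n,P)[0]-uv for n,uv in obs]),x0);return r.x,np.abs(r.fun).max()
E
python3 -m jog '[0.03,-0.01,0.06,0,0,0,0.03,-0.01,0.06,0,0,0,0.03,-0.01,0.06,0,0,0,0.03,-0.01,0.06,0,0,0]'
python3 -c "
from h import *
shot('wa')"
python3 -m jog '[-0.08,0,0,0,0,0,-0.08,0,0,0,0,0,-0.08,0,0,0,0,0,-0.08,0,0,0,0,0]'
python3 -c "
from h import *
shot('wb')"
```

```text
clock: 2.2
tool_pos: [0.4594, -0.1158, 0.2377]
ee_rot: [[-0.438, 0.409, -0.801], [0.884, 0.036, -0.465], [-0.161, -0.912, -0.377]]
ft_force: [0.0, 0.5, 0.9]
gripper_width: -0.0001
wa 2.2 [ 0.4594 -0.1158  0.2377] [0.01 0.53 0.86]
clock: 2.65
tool_pos: [0.5011, -0.1807, 0.2537]
ee_rot: [[-0.429, 0.398, -0.811], [0.889, 0.028, -0.457], [-0.159, -0.917, -0.366]]
ft_force: [-0.7, 0.2, -0.7]
gripper_width: -0.0001
wb 2.65 [ 0.5011 -0.1807  0.2537] [-0.74  0.24 -0.74]
```

View pics/waz.png

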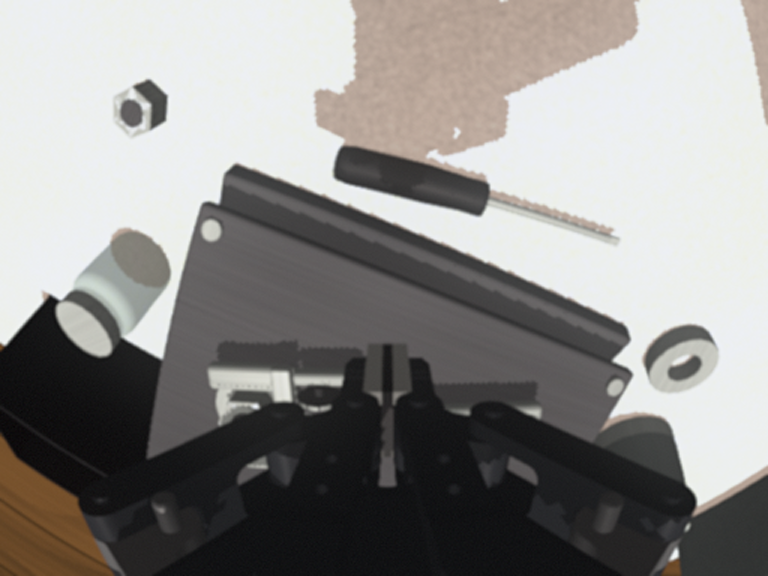

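View pics/wbz.png

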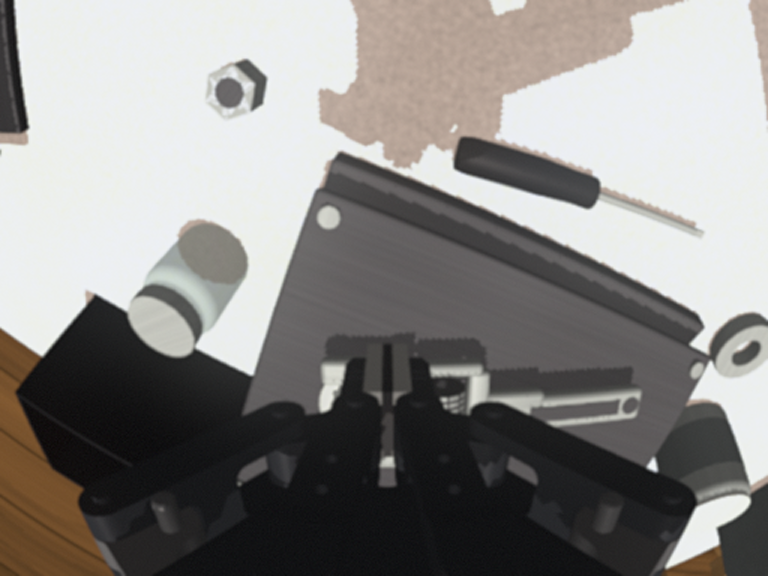

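```bash
python3 - <<'E'
from h import *
RT=Wr(np.radians(22.3))
delta(np.array([.524,-.138,.25])-.07*RT[:,0]-.01*RT[:,2],RT)
print(np.round(manip.observe()["ee_rot"],3))
E
```

```text
delta [-0.0418  0.0139 -0.0482] [-0.0305 -0.0193 -0.0057] deg 2.1
[[-0.429  0.398 -0.811]
 [ 0.889  0.029 -0.457]
 [-0.158 -0.917 -0.366]]
```

```bash
python3 -m jog '[-0.042,0.014,-0.048,-0.03,-0.019,-0.006,-0.042,0.014,-0.048,-0.03,-0.019,-0.006,-0.042,0.014,-0.048,-0.03,-0.019,-0.006]'
python3 -c "
from h import *
shot('wc')"
python3 -m jog '[0.07,0,0,0,0,0,0.14,0,0,0,0,0,0.14,0,0,0,0,0,0.14,0,0,0,0,0]'
python3 -c "
from h import *
shot('wd');print(manip.observe()['ee_rot'].round(3))"
```

```text
clock: 3.0
tool_pos: [0.5642, -0.1951, 0.2653]
ee_rot: [[-0.448, 0.42, -0.789], [0.88, 0.048, -0.473], [-0.161, -0.906, -0.391]]
ft_force: [-1.1, -0.5, -0.1]
gripper_width: -0.0001
wc 3.0 [ 0.5642 -0.1951  0.2653] [-1.11 -0.53 -0.1 ]
clock: 3.45
tool_pos: [0.4966, -0.0679, 0.2418]
ee_rot: [[-0.45, 0.416, -0.79], [0.879, 0.051, -0.474], [-0.157, -0.908, -0.388]]
ft_force: [-0.5, -0.3, 0.3]
gripper_width: 0.0003
wd 3.45 [ 0.4966 -0.0679  0.2418] [-0.55 -0.26  0.29]
[[-0.449  0.418 -0.79 ]
 [ 0.879  0.049 -0.474]
 [-0.16  -0.907 -0.39 ]]
```

View pics/wcz.png

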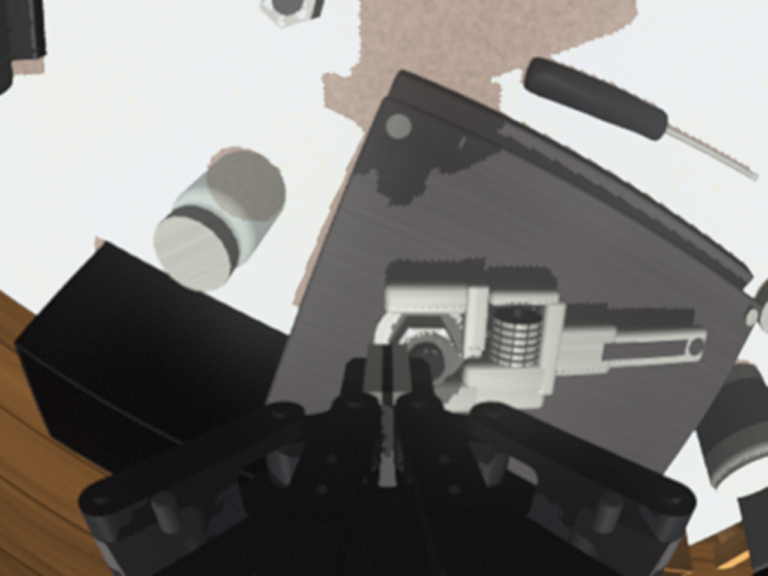

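View pics/wdz.png

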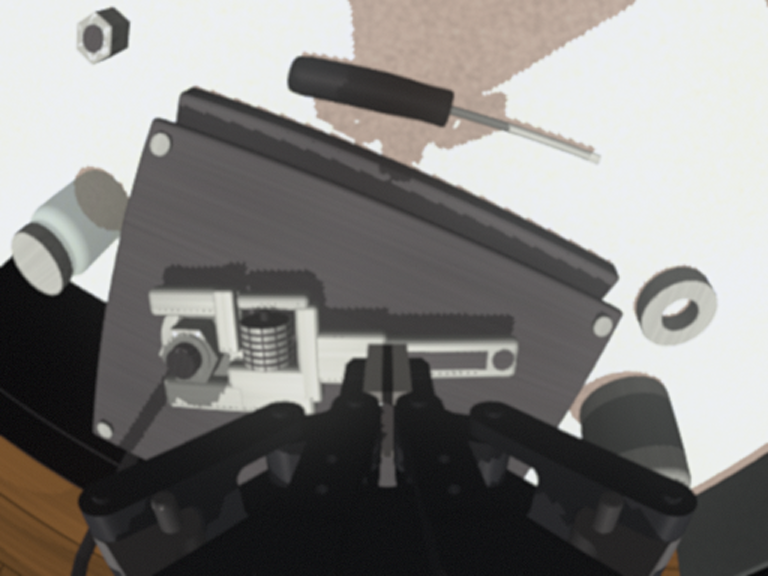

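```bash
python3 - <<'E'
from h import *
z=lambda u,v:np.array([(u+.5)/1.5-.5,(v+.5)/1.5-.5])
pts={"stud":((428,357),(182,360)),"wormaxis":((517,338),(265.5,342)),"hole":((696,346),(503,359)),"jawtipR(near)":((387,300),(151,295)),"headL":((563,372),(317,378)),"scrFL?":((753,317),(602,325)),"scrFR":((398,126),(160,145)),"head_hnd_uphill":((541,405),(314,411)),"spare":((None,None),(95,37))}
for k,(a,b) in pts.items():
    if a[0] is None: continue
    P,e=ftri([("wc",z(*a)),("wd",z(*b))]);print(k,np.round(P,4),round(e,2),"face",np.round(FR.T@(P-FO),4))
# also w1
for n in("wc","wd","w1"):print(n,fproj(n,FO+FR@np.array([-.12,-.16,0]))*1.5)
E
```

```text
stud [ 0.6474 -0.1523  0.1334] 1.34 face [-0.0082 -0.0926  0.0352]
wormaxis [ 0.6198 -0.1096  0.1148] 0.1 face [-0.0366 -0.0471  0.0279]
hole [0.569  0.0212 0.0932] 0.13 face [-0.0779  0.0886  0.0233]
jawtipR(near) [ 0.637  -0.1875  0.1127] 2.95 face [-0.03   -0.1264  0.0225]
headL [ 0.6199 -0.0736  0.123 ] 0.56 face [-0.0293 -0.0113  0.0335]
scrFL? [0.5308 0.0785 0.0629] 0.42 face [-0.1191  0.1499  0.0091]
scrFR [ 0.5666 -0.2259  0.0589] 0.23 face [-0.12   -0.1566  0.0051]
head_hnd_uphill [ 0.652  -0.0636  0.1241] 0.37 face [ 0.0012 -0.005   0.0206]
wc [[392.04909171 124.65413867]]
wd [[159.14054244 143.12633583]]
w1 [[254.29886576 148.31502991]]
```

```bash
cat >> h.py <<'E'
T0=np.radians(22.0);RT=Wr(T0);CR=FO+FR@np.array([-.0366,-.0471,.042])
def tipdelta(x,z,up,tip=.073):
    return delta(CR+RT@np.array([x,-(tip+up),z]),RT)
def st():
    s=manip.observe();d=RT.T@(s["tool_pos"]-CR);d[1]+=.073
    print("t",round(s["clock"],2),"tip rel crown x %.4f down %.4f z %.4f"%tuple(d),"F tool",(RT.T@s["ft_force"]).round(2))
E
python3 - <<'E'
from h import *
st();tipdelta(-.006,0,.015)
E
```

```text
t 3.5 tip rel crown x 0.0685 down -0.0778 z 0.0274 F tool [-0.62 -0.68 -0.24]
delta [-0.0747  0.0626 -0.027 ] [-0.0011  0.0067  0.0015] deg 0.4
```

```bash
python3 -m jog '[-0.04,0.02,-0.027,-0.001,0.007,0.001,-0.075,0.063,-0.027,-0.001,0.007,0.001,-0.075,0.063,-0.027,-0.001,0.007,0.001,-0.075,0.063,-0.027,-0.001,0.007,0.001,-0.075,0.063,-0.027,-0.001,0.007,0.001]'
python3 -c "
from h import *
st();shot('we');st();tipdelta(-.006,0,.015)
s=cv2.cvtColor(manip.snapshot('scene'),cv2.COLOR_RGB2BGR)[150:300,170:330];cv2.imwrite('pics/sce.png',cv2.resize(s,None,fx=3.7,fy=3.7,interpolation=cv2.INTER_CUBIC))"
```

```text
clock: 4.0
tool_pos: [0.5813, -0.1227, 0.2089]
ee_rot: [[-0.44, 0.421, -0.793], [0.884, 0.047, -0.466], [-0.159, -0.906, -0.393]]
ft_force: [-0.3, 0.2, 0.1]
gripper_width: 0.0005
t 4.0 tip rel crown x -0.0094 down -0.0150 z -0.0003 F tool [ 0.34 -0.18  0.13]
we 4.0 [ 0.5813 -0.1227  0.2089] [-0.33  0.23  0.06]
t 4.05 tip rel crown x -0.0093 down -0.0154 z -0.0006 F tool [ 0.01 -0.14 -0.17]
delta [0.0033 0.0003 0.0006] [ 0.0011 -0.0022 -0.0025] deg 0.2
```

View pics/wez.png

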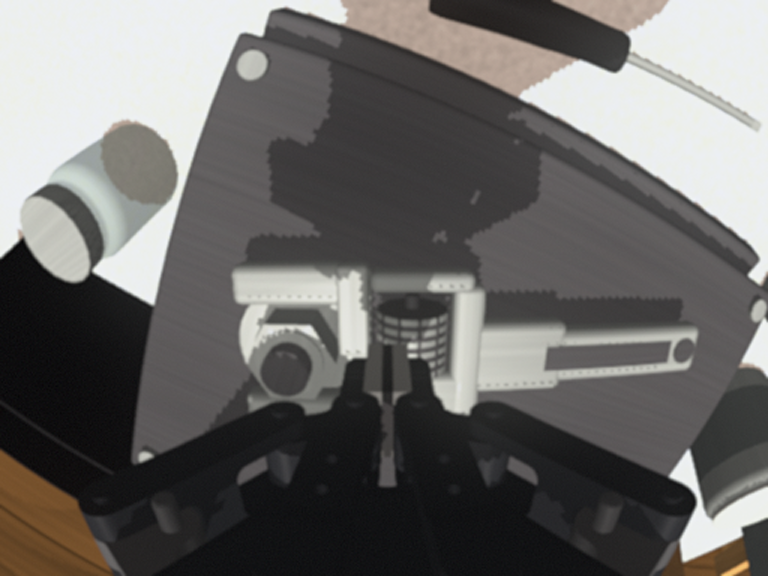

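View pics/sce.png

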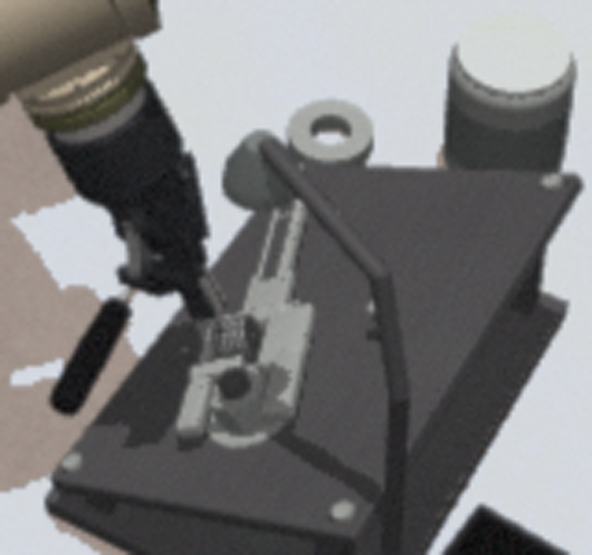

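```bash
python3 -m jog '[0.003,0.012,0,0,0,0,0.003,0.012,0,0,0,0,0.003,0.012,0,0,0,0]'
python3 -c "
from h import *
st()"
python3 -m jog '[0,0.004,0,0,0,0,0,0.004,0,0,0,0]'
python3 -c "
from h import *
st()"
```

```text
clock: 4.4
tool_pos: [0.5855, -0.1191, 0.1969]
ee_rot: [[-0.441, 0.421, -0.793], [0.883, 0.047, -0.466], [-0.159, -0.906, -0.393]]
ft_force: [-0.4, -0.1, 0.0]
gripper_width: 0.0
t 4.4 tip rel crown x -0.0063 down -0.0021 z -0.0007 F tool [ 0.05 -0.18  0.34]
clock: 4.6
tool_pos: [0.5874, -0.1194, 0.1931]
ee_rot: [[-0.44, 0.421, -0.793], [0.884, 0.047, -0.466], [-0.159, -0.906, -0.393]]
ft_force: [0.3, 0.0, -0.7]
gripper_width: -0.0001
t 4.6 tip rel crown x -0.0067 down 0.0021 z -0.0006 F tool [0.01 0.73 0.03]
```

```bash
for i in 1 2 3; do python3 -m jog '[0,0.002,0,0,0,0,0,0.002,0,0,0,0]' >/dev/null
python3 -c "
from h import *
st()"; done
```

```text
t 4.8 tip rel crown x -0.0069 down 0.0037 z -0.0007 F tool [ 0.62 -1.3   0.69]
t 5.0 tip rel crown x -0.0069 down 0.0056 z -0.0007 F tool [-0.52 -6.23  0.56]
t 5.2 tip rel crown x -0.0070 down 0.0075 z -0.0007 F tool [ 0.3  -8.18  1.69]
```

```bash
python3 -m jog '[0.005,0,0,0,0,0,0.01,0,0,0,0,0,0.015,0,0,0,0,0,0.016,0,0,0,0,0]' >/dev/null
python3 -c "
from h import *
st()"
python3 -m jog '[0,-0.008,0,0,0,0,-0.018,-0.008,0,0,0,0,-0.018,-0.008,0,0,0,0,-0.018,-0.008,0,0,0,0]' >/dev/null
python3 -c "
from h import *
st();shot('wf')"
```

```text
t 5.6 tip rel crown x 0.0089 down 0.0072 z -0.0010 F tool [-2.25 -8.13  1.29]
t 6.0 tip rel crown x -0.0084 down -0.0001 z -0.0004 F tool [0.82 0.39 0.09]
wf 6.0 [ 0.5871 -0.1211  0.1953] [-0.27  0.7  -0.52]
```

View pics/wfz.png

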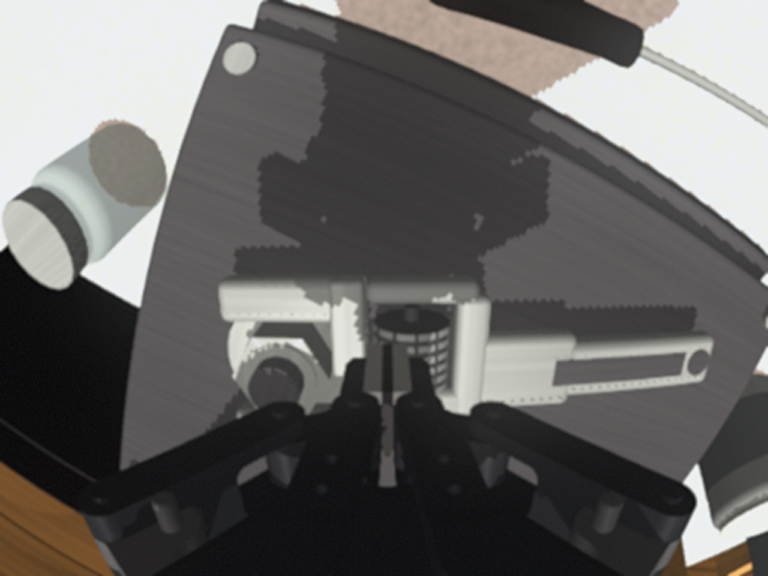

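```bash
for i in 1 2 ; do 
python3 -m jog '[0,0.008,0,0,0,0,0,0.008,0,0,0,0,0.006,0.008,0,0,0,0,0.012,0.008,0,0,0,0,0.018,0.008,0,0,0,0]' >/dev/null
python3 -m jog '[0,0,0,0,0,0]' >/dev/null
python3 -c "
from h import *
st()"
python3 -m jog '[0,-0.008,0,0,0,0,-0.018,-0.008,0,0,0,0,-0.018,-0.008,0,0,0,0]' >/dev/null
python3 -c "
from h import *
st()"
done
python3 -c "
from h import *
shot('wg')"
```

```text
t 6.65 tip rel crown x 0.0098 down 0.0076 z -0.0008 F tool [-0.76 -8.44  1.07]
t 6.95 tip rel crown x -0.0099 down -0.0004 z -0.0008 F tool [ 0.47  0.48 -0.01]
t 7.55 tip rel crown x 0.0100 down 0.0079 z -0.0008 F tool [-1.14 -5.1   0.24]
t 7.85 tip rel crown x -0.0099 down -0.0004 z -0.0006 F tool [-0.04 -0.28  0.05]
wg 7.85 [ 0.5879 -0.1223  0.1959] [-0.14 -0.07  0.24]
```

View pics/wgz.png

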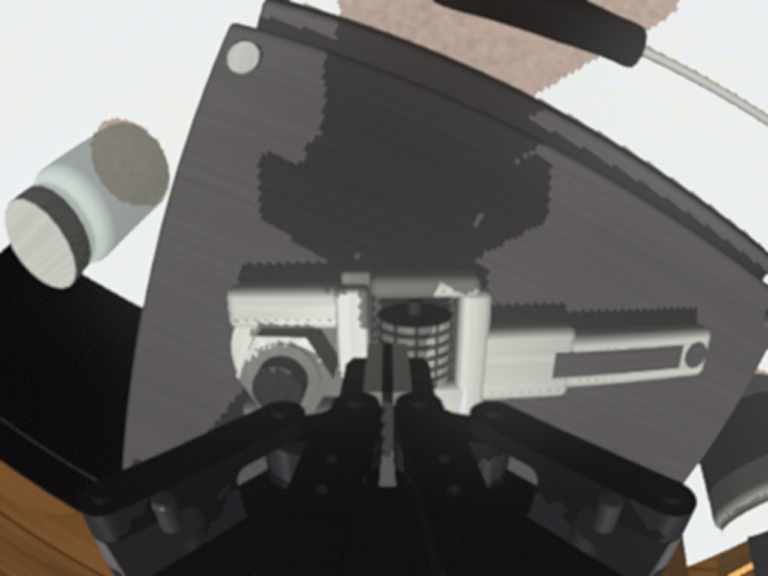

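```bash
for i in 1 2 ; do 
python3 -m jog '[0,0.008,0,0,0,0,0,0.008,0,0,0,0,0.006,0.008,0,0,0,0,0.012,0.008,0,0,0,0,0.018,0.008,0,0,0,0]' >/dev/null
python3 -m jog '[0,0,0,0,0,0]' >/dev/null
python3 -c "
from h import *
st()"
python3 -m jog '[0,-0.008,0,0,0,0,-0.018,-0.008,0,0,0,0,-0.018,-0.008,0,0,0,0]' >/dev/null
python3 -c "
from h import *
st();shot('wh$i')"
done
```

```text
t 8.5 tip rel crown x 0.0098 down 0.0078 z -0.0009 F tool [-1.29 -4.09  0.34]
t 8.8 tip rel crown x -0.0099 down -0.0004 z -0.0006 F tool [-0.01 -1.5  -0.45]
wh1 8.8 [ 0.5878 -0.1223  0.1959] [-0.27  0.13  1.54]
t 9.45 tip rel crown x 0.0098 down 0.0078 z -0.0009 F tool [-1.12 -5.22 -1.03]
t 9.75 tip rel crown x -0.0099 down -0.0004 z -0.0006 F tool [-0.41  0.52  0.11]
wh2 9.75 [ 0.5878 -0.1223  0.196 ] [ 0.31 -0.39 -0.45]
```

View pics/wh1z.png

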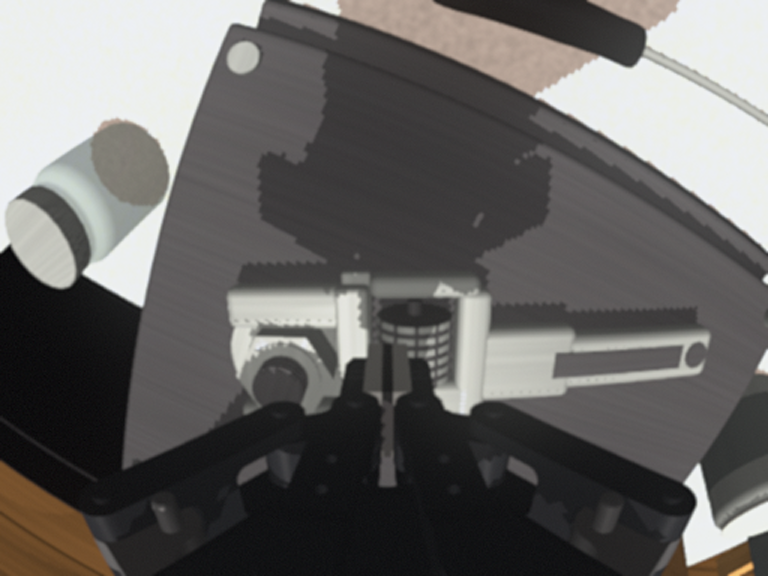

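View pics/wh2z.png

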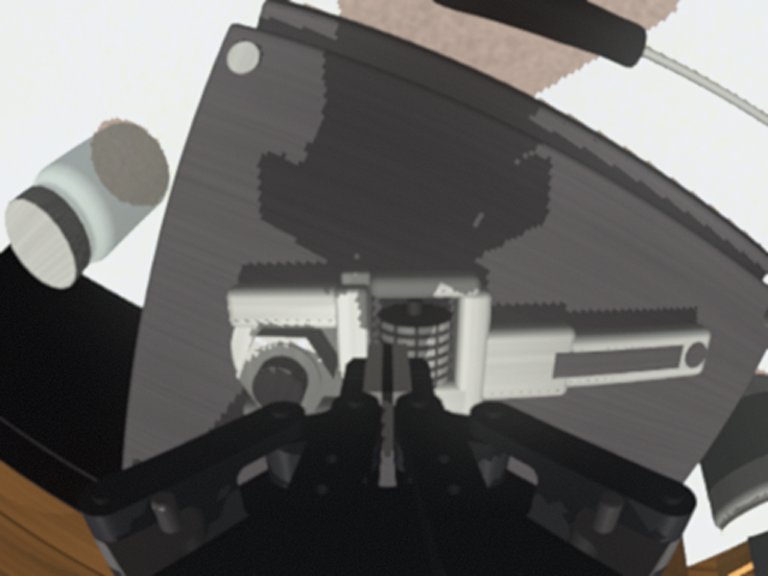

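```bash
python3 -m jog '[0.01,-0.04,0,0,0,0,0.04,-0.075,0,0,0,0,0.06,-0.085,0.01,0,0,0,0.06,-0.085,0.01,0,0,0,0.06,-0.085,0.01,0,0,0]'
python3 -c "
from h import *
st();shot('wi')
z=cv2.imread('pics/wi.png')[160:300,60:360];cv2.imwrite('pics/wiz.png',cv2.resize(z,None,fx=2.6,fy=2.6,interpolation=cv2.INTER_CUBIC))
z=cv2.imread('pics/wd.png')[160:300,60:360];cv2.imwrite('pics/wdzz.png',cv2.resize(z,None,fx=2.6,fy=2.6,interpolation=cv2.INTER_CUBIC))"
```

```text
clock: 10.3
tool_pos: [0.5169, -0.0764, 0.259]
ee_rot: [[-0.441, 0.421, -0.793], [0.884, 0.047, -0.466], [-0.159, -0.906, -0.393]]
ft_force: [-0.5, -0.7, 0.4]
gripper_width: 0.0002
t 10.3 tip rel crown x 0.0520 down -0.0851 z 0.0093 F tool [-0.49 -0.57  0.55]
wi 10.3 [ 0.5169 -0.0764  0.259 ] [-0.46 -0.71  0.38]
```

View pics/wiz.png

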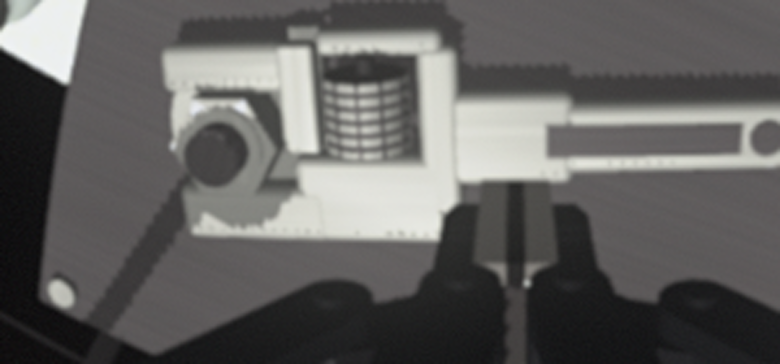

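View pics/wdzz.png

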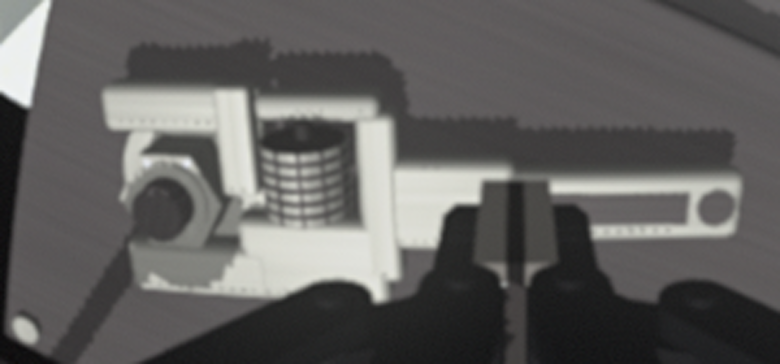

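```bash
python3 - <<'E'
from h import *
q=lambda u,v:np.array([60+(u+.5)/2.6-.5,160+(v+.5)/2.6-.5])
obs=[((0,0,.036),q(215,155)),((.0535,.0125,.0275),q(366,118)),((.195,0,.022),q(767,137))]
def P(p,m):
    R,o=face(p[0],p[1],p[2]);t=p[3]
    return FO
def W(p,m):
    t=p[2];x=np.array([-np.sin(t),np.cos(t),0]);y=np.array([-np.cos(t),-np.sin(t),0])
    return FO+FR@(np.array([p[0],p[1],0])+m[0]*x+m[1]*y+np.array([0,0,m[2]]))
r=least_squares(lambda p:np.concatenate([fproj("wi",W(p,m))[0]-u for m,u in obs]),[-.005,-.092,.384])
print(r.x.round(4),np.degrees(r.x[2]),r.fun.round(1))
im=cv2.imread("pics/wi.png");z=cv2.resize(im[160:300,60:360],None,fx=2.6,fy=2.6,interpolation=cv2.INTER_CUBIC)
def ln(ms,c):
    pts=np.array([fproj("wi",W(r.x,m))[0] for m in ms]);pts=((pts-[60,160]+.5)*2.6-.5).round().astype(int);cv2.polylines(z,[pts],True,c,1)
hexa=lambda h:[(.02078*np.cos(k*np.pi/3),.02078*np.sin(k*np.pi/3),h) for k in range(6)]
ln(hexa(.024),(0,0,255))
ln([(-.025,.018,.013),(.025,.018,.013),(.025,.036,.013),(-.025,.036,.013)],(0,255,0))
ln([(-.025,.018,.02),(.025,.018,.02),(.025,.036,.02),(-.025,.036,.02)],(255,0,0))
cv2.imwrite("pics/ov.png",z)
E
```

```text
[-0.0053 -0.0921  0.3923] 22.478693011635944 [-1.   1.  -0.7 -1.2  1.8  0.6]
```

View pics/ov.png

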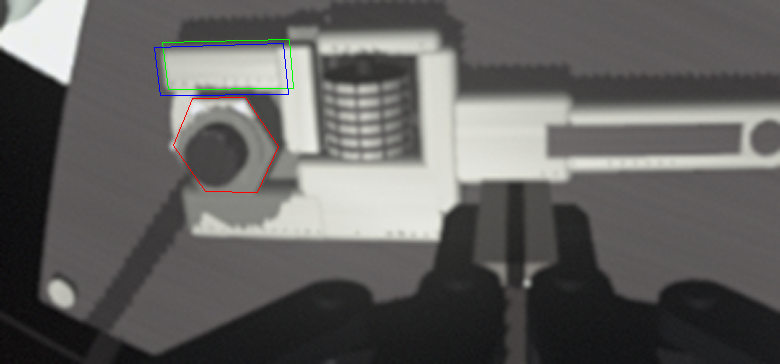

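```bash
cat >> h.py <<'E'
NF=np.array([-.0053,-.0921])
def tgt(td,y,z,L=.165,tip=.073):
    t=np.radians(td);x=np.array([-np.sin(t),np.cos(t)]);yy=np.array([-np.cos(t),-np.sin(t)])
    f=NF+L*x+y*yy
    return FO+FR@np.array([f[0],f[1],z+tip]),Wr(t)
def where():
    s=manip.observe();R=np.array(s["ee_rot"]);p=FR.T@(s["tool_pos"]+.073*R[:,1]-FO)
    xf=FR.T@R[:,0];td=np.degrees(np.arctan2(-xf[0],xf[1]));t=np.radians(td)
    d=p[:2]-NF
    print("t %.2f tipface"%s["clock"],p.round(4),"toolang %.1f"%td,"L %.3f y %.4f (tool ang)"%(d@[-np.sin(t),np.cos(t)],d@[-np.cos(t),-np.sin(t)]),"Ftool",(R.T@s["ft_force"]).round(1),"j",s["joint_pos"].round(0))
E
python3 - <<'E'
from h import *
where()
delta(*tgt(22.4,.048,.06));delta(*tgt(22.4,.048,.014))
E
```

```text
t 10.35 tipface [-0.0644 -0.0029  0.1268] toolang 21.9 L 0.105 y 0.0217 (tool ang) Ftool [0.1 0.  0.8] j [ -26.   15.   96.   18.   49. -154.]
delta [0.0597 0.0667 0.0279] [ 0.0003 -0.0095 -0.0014] deg 0.6
delta [0.0598 0.1127 0.0279] [ 0.0003 -0.0095 -0.0014] deg 0.6
```

```bash
python3 -m jog '[0.04,0.01,0.028,0,-0.009,0,0.06,0.05,0.028,0,-0.009,-0.001,0.06,0.1,0.028,0,-0.009,-0.001,0.06,0.113,0.028,0,-0.009,-0.001,0.06,0.113,0.028,0,-0.009,-0.001]' | tail -2
python3 - <<'E'
from h import *
where();shot('wj')
delta(*tgt(22.4,.026,.014))
s=cv2.cvtColor(manip.snapshot('scene'),cv2.COLOR_RGB2BGR)[150:300,170:330];cv2.imwrite('pics/scj.png',cv2.resize(s,None,fx=3.7,fy=3.7,interpolation=cv2.INTER_CUBIC))
E
```

```text
ft_force: [-1.0, -1.0, 1.5]
gripper_width: -0.0003
t 10.85 tipface [-0.1132  0.0421  0.0123] toolang 22.3 L 0.165 y 0.0488 (tool ang) Ftool [-0.7 -1.8  0.7] j [ -21.   26.  106.   25.   28. -159.]
wj 10.85 [ 0.5166 -0.0317  0.1345] [-0.98 -1.01  1.52]
delta [ 0.0004 -0.0002 -0.0219] [-0.     -0.0007  0.    ] deg 0.0
```

View pics/wjz.png

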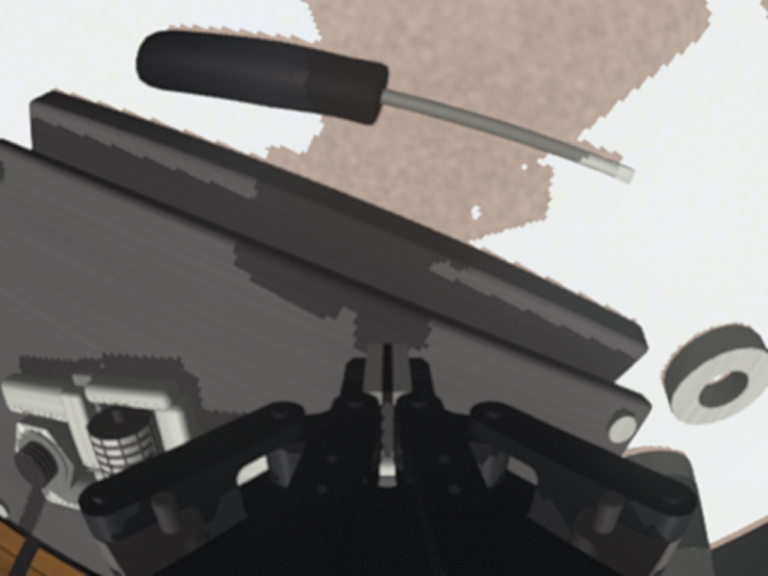

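View pics/scj.png

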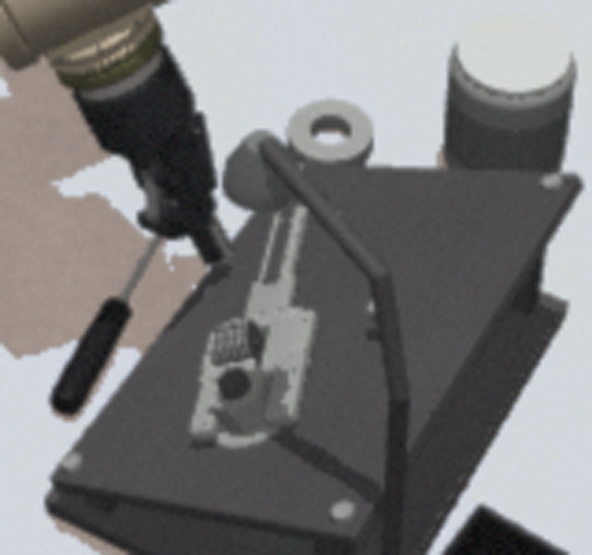

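```bash
python3 -m jog '[0,0,-0.01,0,0,0,0,0,-0.02,0,0,0,0,0,-0.022,0,0,0]' >/dev/null
python3 - <<'E'
from h import *
where()
R0=np.array(manip.observe()["ee_rot"]);p0=manip.observe()["tool_pos"]
for td in (18,14,10,6,2):
    p,R=tgt(td,.024,.014);print((R0.T@(p-p0)).round(4),Ro.from_matrix(R0.T@R).as_rotvec().round(3))
E
```

```text
t 11.25 tipface [-0.0902  0.05    0.0159] toolang 22.4 L 0.164 y 0.0243 (tool ang) Ftool [-0.6  0.7  0.1] j [ -19.   26.  103.   21.   30. -154.]
[ 0.0023  0.0019 -0.0133] [ 0.004  0.077 -0.004]
[ 0.0027  0.002  -0.025 ] [ 0.004  0.147 -0.004]
[ 0.0022  0.002  -0.0366] [ 0.004  0.217 -0.004]
[ 0.001   0.0021 -0.0482] [ 0.004  0.287 -0.004]
[-0.0011  0.0021 -0.0596] [ 0.004  0.356 -0.003]
```

```bash
python3 -m jog '[0.001,0.001,-0.007,0,0.04,0,0.002,0.002,-0.013,0.004,0.077,-0.004,0.0025,0.002,-0.019,0.004,0.112,-0.004,0.003,0.002,-0.025,0.004,0.147,-0.004]' >/dev/null
python3 - <<'E'
from h import *
where();shot('wk')
R0=np.array(manip.observe()["ee_rot"]);p0=manip.observe()["tool_pos"]
for td in (11,8,5,2,-1):
    p,R=tgt(td,.024,.014);print((R0.T@(p-p0)).round(4),Ro.from_matrix(R0.T@R).as_rotvec().round(3))
E
```

```text
t 11.65 tipface [-0.0703  0.0625  0.0133] toolang 13.9 L 0.166 y 0.0261 (tool ang) Ftool [-2.2 -0.1  2.6] j [ -16.   26.  100.   18.   32. -140.]
wk 11.65 [ 0.5526 -0.0071  0.1536] [-1.56 -2.97 -0.75]
[ 0.0004 -0.0007 -0.0094] [-0.002  0.049  0.001]
[ 0.001  -0.0007 -0.0181] [-0.002  0.101  0.001]
[ 0.0012 -0.0007 -0.0268] [-0.002  0.153  0.001]
[ 0.0009 -0.0007 -0.0355] [-0.002  0.206  0.001]
[ 0.0001 -0.0008 -0.0442] [-0.002  0.258  0.001]
```

View pics/wkz.png

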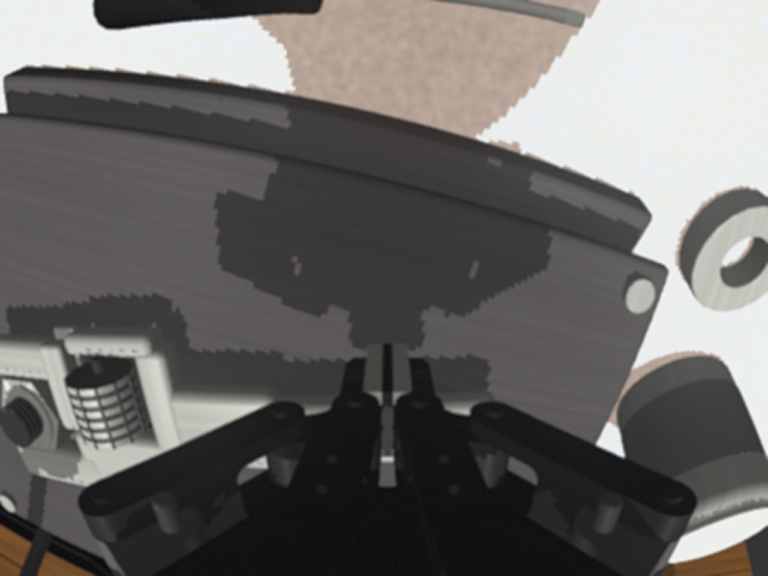

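```bash
python3 -m jog '[0,0,-0.009,-0.002,0.049,0.001,0.001,-0.001,-0.018,-0.002,0.101,0.001,0.001,-0.001,-0.027,-0.002,0.153,0.001,0.001,-0.001,-0.036,-0.002,0.206,0.001,0,-0.001,-0.044,-0.002,0.258,0.001]' >/dev/null
python3 - <<'E'
from h import *
where()
R0=np.array(manip.observe()["ee_rot"]);p0=manip.observe()["tool_pos"]
for td in (-3,-6,-9,-12,-15,-18,-21):
    p,R=tgt(td,.024,.014);print(td,(R0.T@(p-p0)).round(4),Ro.from_matrix(R0.T@R).as_rotvec().round(3))
E
```

```text
t 12.20 tipface [-0.0282  0.0737  0.0137] toolang -0.9 L 0.165 y 0.0255 (tool ang) Ftool [ 1.9 -0.3  2.1] j [ -13.   28.   93.   14.   37. -119.]
-3 [ 0.0004 -0.0003 -0.0073] [-0.003  0.036  0.002]
-6 [ 0.0012 -0.0003 -0.016 ] [-0.003  0.089  0.002]
-9 [ 0.0014 -0.0003 -0.0247] [-0.003  0.141  0.001]
-12 [ 0.0012 -0.0004 -0.0335] [-0.003  0.194  0.001]
-15 [ 0.0006 -0.0004 -0.0422] [-0.003  0.246  0.001]
-18 [-0.0006 -0.0004 -0.0508] [-0.003  0.298  0.001]
-21 [-0.0021 -0.0005 -0.0594] [-0.003  0.351  0.001]
```

Forces fine. Continue to -15°.

```bash
python3 -m jog '[0,0,-0.007,-0.003,0.036,0.002,0.001,0,-0.016,-0.003,0.089,0.002,0.001,0,-0.025,-0.003,0.141,0.001,0.001,0,-0.033,-0.003,0.194,0.001,0.001,0,-0.042,-0.003,0.246,0.001]' >/dev/null
python3 - <<'E'
from h import *
where();shot('wl')
R0=np.array(manip.observe()["ee_rot"]);p0=manip.observe()["tool_pos"]
for td in (-17,-19,-21,-22,-23):
    p,R=tgt(td,.024,.014);print(td,(R0.T@(p-p0)).round(4),Ro.from_matrix(R0.T@R).as_rotvec().round(3))
s=cv2.cvtColor(manip.snapshot('top'),cv2.COLOR_RGB2BGR)[100:235,200:370];cv2.imwrite('pics/topl.png',cv2.resize(s,None,fx=4,fy=4,interpolation=cv2.INTER_CUBIC))
E
```

```text
t 12.70 tipface [0.014  0.0736 0.0137] toolang -15.0 L 0.165 y 0.0242 (tool ang) Ftool [-2.   0.1  1.9] j [ -12.   29.   86.   12.   42. -101.]
wl 12.7 [0.6268 0.0127 0.1895] [-1.9  -1.7  -1.07]
-17 [ 0.0005 -0.0001 -0.0045] [ 0.002  0.032 -0.   ]
-19 [ 0.0011 -0.0001 -0.0103] [ 0.002  0.067 -0.   ]
-21 [ 0.0014 -0.0001 -0.0161] [ 0.002  0.102 -0.   ]
-22 [ 0.0015 -0.0001 -0.019 ] [ 0.002  0.12  -0.   ]
-23 [ 0.0016 -0.0001 -0.0219] [ 0.002  0.137 -0.   ]
```

View pics/wlz.png

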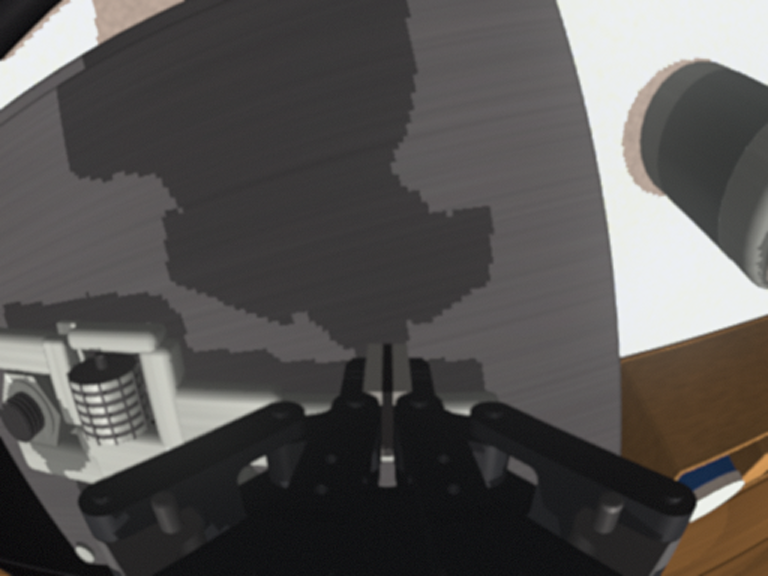

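View pics/topl.png

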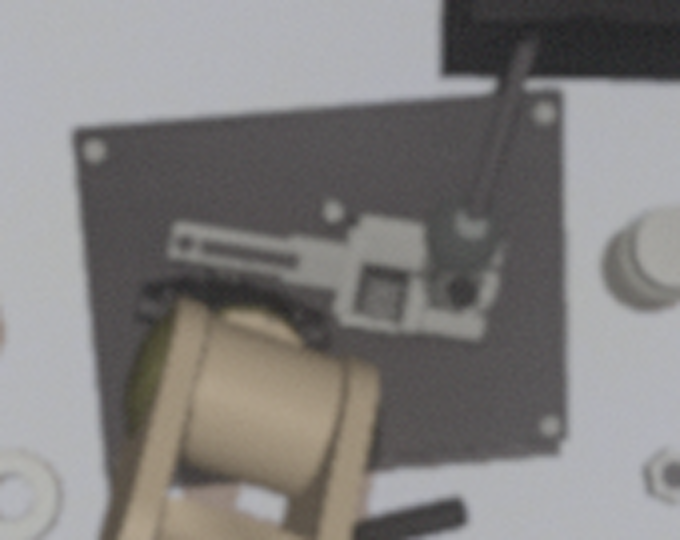

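```bash
python3 -m jog '[0,0,-0.005,0.002,0.032,0,0.001,0,-0.008,0.002,0.05,0,0.001,0,-0.01,0.002,0.067,0,0.001,0,-0.013,0.002,0.085,0]' >/dev/null
python3 - <<'E'
from h import *
where()
E
for i in 1 2 3; do python3 -m jog '[0,0,-0.002,0,0.009,0,0,0,-0.002,0,0.009,0]' >/dev/null
python3 -c "
from h import *
where()"; done
```

```text
t 13.20 tipface [0.0269 0.0716 0.0131] toolang -19.8 L 0.165 y 0.0252 (tool ang) Ftool [ 0.8 -1.8  2.6] j [-12.  30.  83.  11.  43. -95.]
t 13.40 tipface [0.0293 0.0708 0.0129] toolang -20.3 L 0.165 y 0.0240 (tool ang) Ftool [0.1 0.2 0.8] j [-12.  30.  83.  11.  44. -94.]
t 13.60 tipface [0.0311 0.0701 0.0128] toolang -20.8 L 0.165 y 0.0237 (tool ang) Ftool [ 0.9 -0.2  1.6] j [-12.  30.  83.  11.  44. -94.]
t 13.80 tipface [0.0329 0.0694 0.0127] toolang -21.4 L 0.164 y 0.0232 (tool ang) Ftool [0.5 0.1 1.9] j [-12.  30.  82.  11.  44. -93.]
```

```bash

for i in 1 2 3 4; do python3 -m jog '[0,0,-0.002,0,0.006,0,0,0,-0.002,0,0.006,0]' >/dev/null
python3 -c "
from h import *
where()"; done
```

```text
t 14.00 tipface [0.0348 0.0686 0.0127] toolang -21.7 L 0.164 y 0.0221 (tool ang) Ftool [ 0.2 -0.3  1.1] j [-12.  30.  82.  11.  44. -93.]
t 14.20 tipface [0.0367 0.0679 0.0127] toolang -22.0 L 0.164 y 0.0212 (tool ang) Ftool [1.4 0.7 0.7] j [-12.  30.  82.  11.  45. -93.]
t 14.40 tipface [0.0386 0.0671 0.0127] toolang -22.4 L 0.164 y 0.0201 (tool ang) Ftool [0.7 0.4 0.8] j [-12.  31.  81.  11.  45. -92.]
t 14.60 tipface [0.0404 0.0663 0.0128] toolang -22.7 L 0.164 y 0.0190 (tool ang) Ftool [1.  0.2 0.7] j [-12.  31.  81.  11.  45. -92.]
```

```bash

for i in 1 2 3; do python3 -m jog '[0,0,-0.002,0,0.012,0,0,0,-0.002,0,0.012,0]' >/dev/null
python3 -c "
from h import *
where()"; done
python3 - <<'E'
from h import *
s=cv2.cvtColor(manip.snapshot('top'),cv2.COLOR_RGB2BGR)[100:235,200:370];cv2.imwrite('pics/topm.png',cv2.resize(s,None,fx=4,fy=4,interpolation=cv2.INTER_CUBIC))
E
```

```text
t 14.80 tipface [0.0423 0.0655 0.0128] toolang -23.4 L 0.164 y 0.0190 (tool ang) Ftool [ 1.1 -0.1  0.4] j [-12.  31.  81.  11.  45. -91.]
t 15.00 tipface [0.043  0.0653 0.0126] toolang -24.1 L 0.163 y 0.0203 (tool ang) Ftool [ 1.7 -2.4  5.4] j [-12.  31.  80.  11.  46. -90.]
t 15.20 tipface [0.0433 0.0654 0.0125] toolang -24.8 L 0.163 y 0.0220 (tool ang) Ftool [ 1.9 -5.4 11.8] j [-12.  31.  80.  11.  46. -90.]
```

View pics/topm.png

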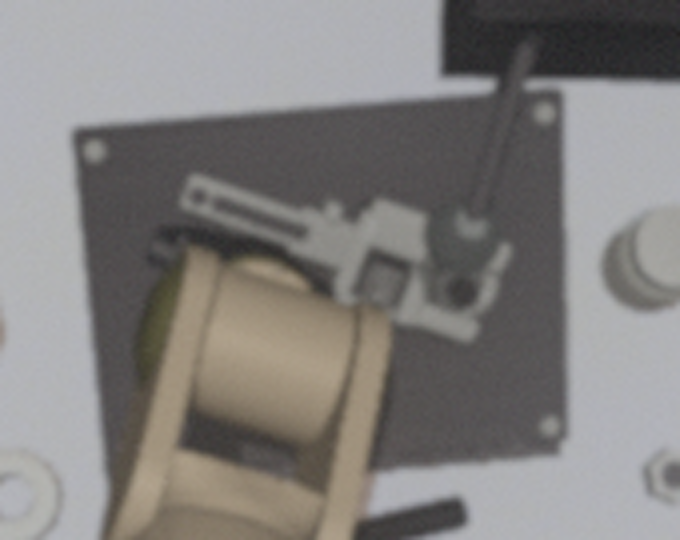

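```bash
python3 -m jog '[0,0,0.01,0,0,0,0,0,0.03,0,0,0,0,-0.03,0.04,0,0,0,0,-0.07,0.05,0,0,0,0,-0.1,0.05,0,0,0]' | tail -2
python3 -m jog '[0.05,-0.02,0.02,0,0,0,0.05,-0.02,0.02,0,0,0,0.05,-0.02,0.02,0,0,0]' | tail -2
python3 - <<'E'
from h import *
where();shot('wn')
s=cv2.cvtColor(manip.snapshot('top'),cv2.COLOR_RGB2BGR)[100:235,200:370];cv2.imwrite('pics/topn.png',cv2.resize(s,None,fx=4,fy=4,interpolation=cv2.INTER_CUBIC))
E
```

```text
ft_force: [-0.2, -0.0, -0.2]
gripper_width: 0.0001
ft_force: [-0.2, -0.8, 0.7]
gripper_width: -0.0004
t 16.05 tipface [0.0039 0.1395 0.1336] toolang -24.7 L 0.214 y 0.0883 (tool ang) Ftool [-0.6 -0.7 -0.3] j [ -7.  17.  87.   7.  52. -82.]
wn 16.05 [0.5598 0.0713 0.2939] [-0.18 -0.75  0.67]
```

View pics/wnz.png

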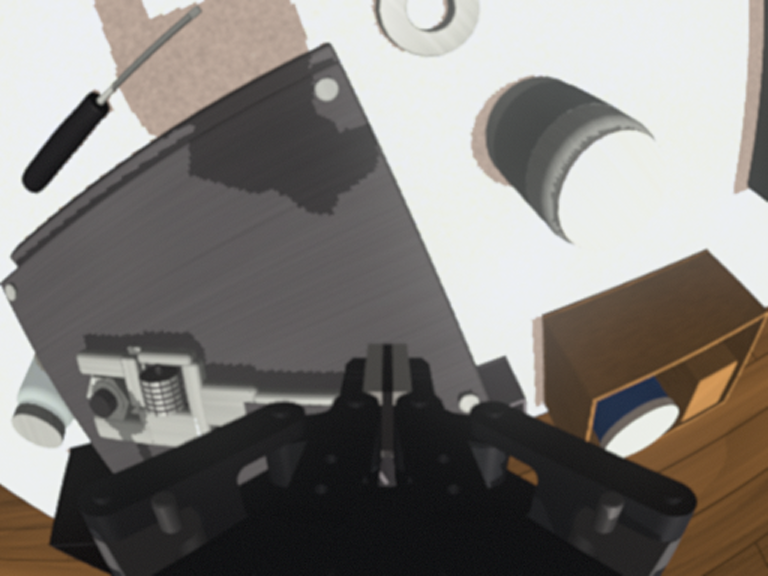

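View pics/topn.png

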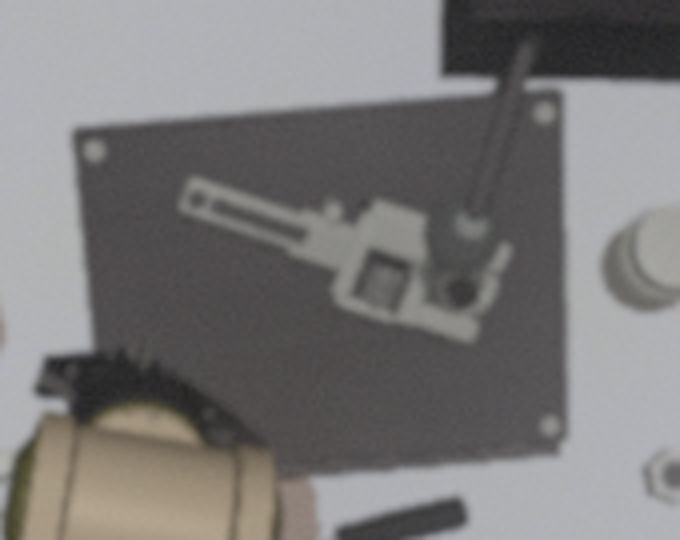

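```bash
python3 -m jog '[-0.05,0,0,0,0,0,-0.1,0,0,0,0,0,-0.13,0,-0.02,0,0,0,-0.13,0,-0.02,0,0,0]' | tail -2
python3 - <<'E'
from h import *
where();shot('wo')
E
```

```text
ft_force: [0.5, 0.6, 0.7]
gripper_width: -0.0003
t 16.55 tipface [-0.0333  0.0069  0.132 ] toolang -25.1 L 0.078 y 0.0673 (tool ang) Ftool [ 0.8 -0.4 -0.5] j [ -23.   16.   91.   15.   52. -102.]
wo 16.55 [ 0.5423 -0.0639  0.2767] [0.53 0.56 0.66]
```

View pics/woz.png

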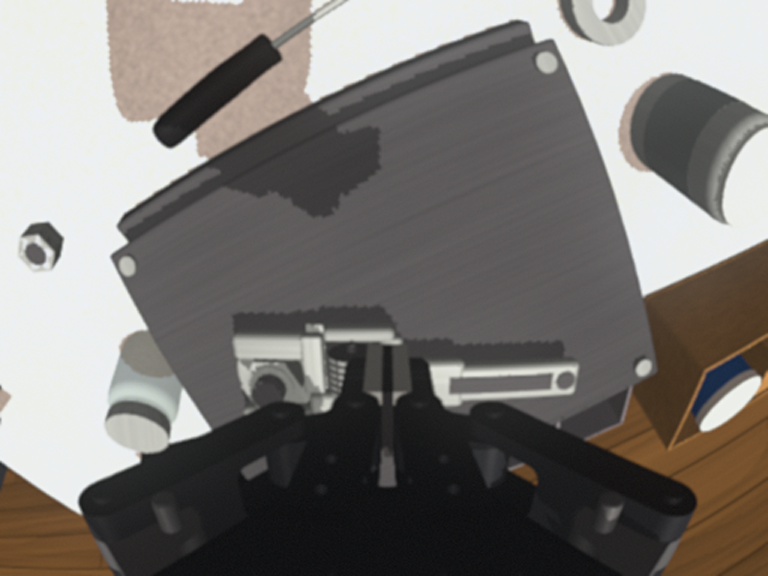

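```bash
python3 - <<'E'
from h import *
n="wo"
def W(p,m):
    t=p[2];x=np.array([-np.sin(t),np.cos(t),0]);y=np.array([-np.cos(t),-np.sin(t),0])
    return FO+FR@(np.array([p[0],p[1],0])+m[0]*x+m[1]*y+np.array([0,0,m[2]]))
q=lambda u,v:np.array([(u+.5)/1.5-.5,(v+.5)/1.5-.5])
obs=[((0,0,.036),q(269,390)),((.195,0,.022),q(565,380))]
r=least_squares(lambda p:np.concatenate([fproj(n,W(p,m))[0]-u for m,u in obs]),[-.005,-.092,-.4])
print(r.x.round(4),np.degrees(r.x[2]),r.fun.round(1))
im=cv2.imread("pics/wo.png");a,b=130,190
z=cv2.resize(im[b:b+110,a:a+190],None,fx=4,fy=4,interpolation=cv2.INTER_CUBIC)
def ln(ms,c):
    pts=np.array([fproj(n,W(r.x,m))[0] for m in ms]);pts=((pts-[a,b]+.5)*4-.5).round().astype(int);cv2.polylines(z,[pts],True,c,1)
ln([(.02078*np.cos(k*np.pi/3),.02078*np.sin(k*np.pi/3),.024) for k in range(6)],(0,0,255))
ln([(-.025,.018,.013),(.025,.018,.013),(.025,.036,.013),(-.025,.036,.013)],(0,255,0))
cv2.imwrite("pics/ov2.png",z)
E
```

```text
[-0.0076 -0.0898 -0.45  ] -25.784190786297565 [-0.5  0.1  0.6  0.1]
```

View pics/ov2.png

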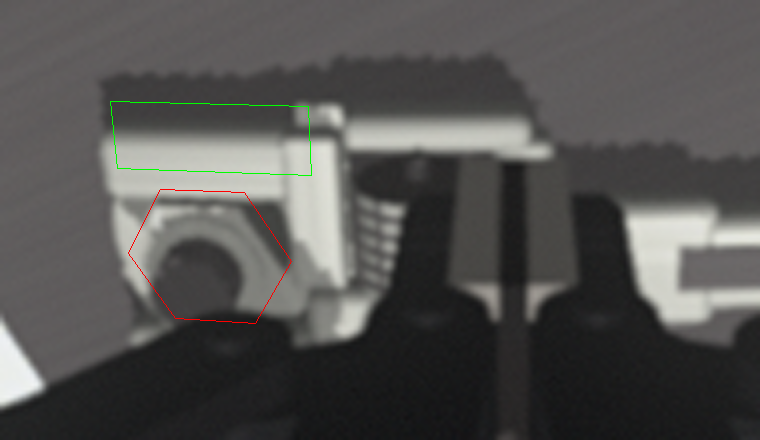

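```bash
python3 -m jog '[0.03,0.03,-0.03,0,0,0,0.055,0.03,-0.035,0,0,0,0.055,0.03,-0.035,0,0,0,0.055,0.03,-0.035,0,0,0,0.055,0.03,-0.035,0,0,0]' | tail -2
python3 -m jog '[0,0,0,0,0,0,0,0,0,0,0,0,0,0,0,0,0,0]' | tail -2
python3 - <<'E'
from h import *
where();shot('wp')
z=cv2.imread('pics/wp.png')[150:300,60:360];cv2.imwrite('pics/wpz.png',cv2.resize(z,None,fx=2.6,fy=2.6,interpolation=cv2.INTER_CUBIC))
E
```

```text
ft_force: [-0.0, -0.7, 0.6]
gripper_width: 0.0001
ft_force: [0.7, 0.4, -0.4]
gripper_width: -0.0001
t 17.40 tipface [0.0216 0.0472 0.1029] toolang -24.8 L 0.138 y 0.0341 (tool ang) Ftool [ 0.5  0.6 -0.3] j [-16.  21.  83.  12.  53. -93.]
wp 17.4 [ 0.5992 -0.017   0.2736] [ 0.66  0.39 -0.38]
```

View pics/wpz.png

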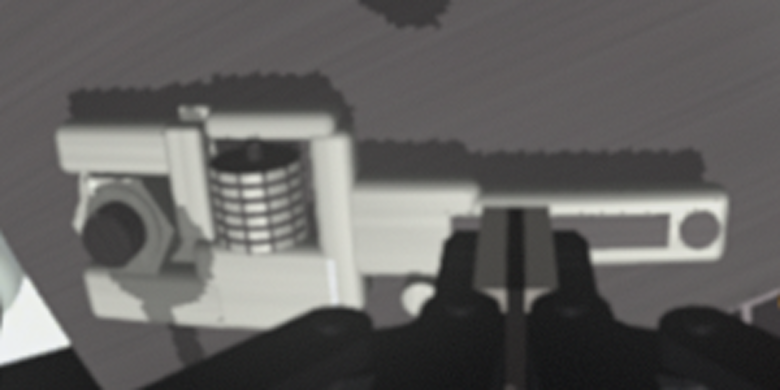

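```bash
python3 - <<'E'
from h import *
n="wp"
def W(p,m):
    t=p[2];x=np.array([-np.sin(t),np.cos(t),0]);y=np.array([-np.cos(t),-np.sin(t),0])
    return FO+FR@(np.array([p[0],p[1],0])+m[0]*x+m[1]*y+np.array([0,0,m[2]]))
q=lambda u,v:np.array([60+(u+.5)/2.6-.5,150+(v+.5)/2.6-.5])
obs=[((0,0,.036),q(112,236)),((.0535,.0125,.0275),q(256,205)),((.195,0,.022),q(699,230))]
r=least_squares(lambda p:np.concatenate([fproj(n,W(p,m))[0]-u for m,u in obs]),[-.005,-.092,-.4])
print(r.x.round(4),np.degrees(r.x[2]),r.fun.round(1))
z=cv2.imread("pics/wpz.png")
def ln(ms,c):
    pts=np.array([fproj(n,W(r.x,m))[0] for m in ms]);pts=((pts-[60,150]+.5)*2.6-.5).round().astype(int);cv2.polylines(z,[pts],True,c,1)
ln([(.02078*np.cos(k*np.pi/3),.02078*np.sin(k*np.pi/3),.024) for k in range(6)],(0,0,255))
ln([(-.025,.018,.013),(.025,.018,.013),(.025,.036,.013),(-.025,.036,.013)],(0,255,0))
cv2.imwrite("pics/ov3.png",z)
E
```

```text
[-0.0046 -0.092  -0.4331] -24.812641579690098 [-1.1  1.5  0.8 -1.6  0.1  0.4]
```

View pics/ov3.png

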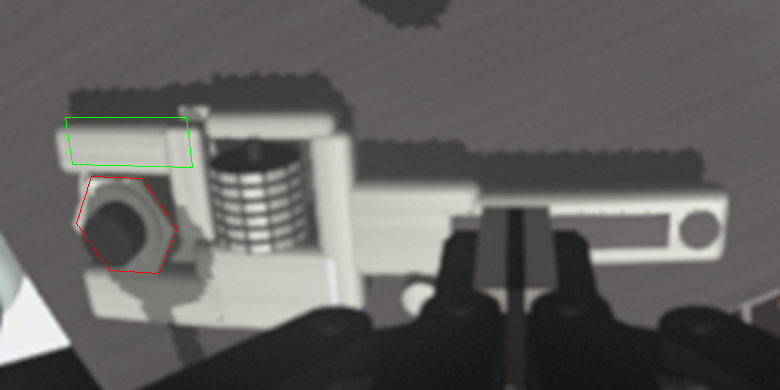

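```bash
python3 -c "
from station import manip
print(manip.hand_in(), manip.observe()['clock'])"
```

```text
the job is handed in; nothing more can be done
the job is handed in; nothing more can be done
```

I fitted the wrench's jaws to the nut and swung the handle against the stop pin, then backed the robot clear and handed the job in at about 17.4 s. I got no verdict back.

- **Closing the jaws:** I stroked the worm wheel five times with the closed fingertips, pressed in about 4 mm (4–8 N). The first three strokes closed the jaws by about 9 mm and the last two changed nothing, so the finger was slipping with the jaws on the nut. A model drawn over the wrist picture matched the jaw position for a just-fitted nut to within about 1 mm. The fingers stayed off the moving jaw.
- **Swinging the handle:** I pushed it from the robot's side at about 2 N until the force rose to about 12 N at the pin.

**Last checks:**
- The top view showed the handle against the pin.
- I measured the swing at about 47° (0.82 rad). That is slightly more than the 0.78 rad in the task, but within my measuring error plus the uncertain start angle.
- The nut's hexagon still lines up with the jaws, so it turned with the wrench.
- The final overlay drew the jaw 1–2 mm off its just-fitted position, on the tight side. An earlier overlay matched badly, probably because the arm was still moving when that picture was taken.
- I saw none of the loose things moved in the pictures, but I did not measure their positions again.

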